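Clear the plaque blank and hold it in the gluing jig

ROBOT

A 6-joint arm with a two-finger parallel gripper is mounted at the origin on the work surface. World frame = base frame: x ahead of the robot, y to its left, z up, the work surface at z = 0. Lengths are in mm, angles in rad, forces in N, time in s.
With the tool pointing down it reaches from about 275 to 1000 mm from the base axis. Payload 8.4 kg.
Tool frame: the origin (TCP) lies between the finger pads; the fingertips stand r.nose_length ahead of it and the grasp point (between the pads) lies 8 mm behind it (r.nose_length is the distance from the TCP to the fingertips, in mm); y points along the fingers, x is the direction in which the jaws open and shut, and the axes are right-handed (so a half turn about y gives the same grasp; the last joint's range is limited). The gripper opens to 85 mm and grips with 20 to 120 N. Pads are 22 mm wide; open, the fingers measure 114 mm over their backs; the gripper's body (76 mm by 85 mm) begins 54 mm behind the grasp point. The pads swing forward as they close: fully open they stand 13 mm farther back than shut.
Start: joints at [-1.332, 0.353, 1.633, -0, 1.155, -0.002], TCP at [149.048, -606.97, 242.281] pointing down, gripper open.
Joint ranges: [-2.63, 2.63], [-0.92, 2.1], [0.06, 2.66], [-1.3, 4.44], [0, 2.69], [-3.02, 3.02]. Speed limits (rad/s): [2.22, 2.22, 2.79, 3.14, 3.14, 3.14].

INTERFACE

Orientations are given as [roll, pitch, yaw] about the fixed x, y, z axes, in that order (R = Rz(yaw) Ry(pitch) Rx(roll)).
In Python, from rig import r, cams, order gives the robot as it stands. The module is installed in compiled form; this text tells all that it offers.
- The arm moves only by the shell command python3 -m crank 'ROWS' [FORCE]. ROWS is JSON, a list of rows, each a list of 7 numbers: the turn, a rotation vector about the tool's x, y, z in degrees, then the shift along the tool's x, y, z in cm, then the opening, from -1 (shut) to 1 (fully open). A call has exactly 10 rows; each row shifts and turns the pose as measured when the row begins, along the tool's axes as they then stand; what a row does not reach is not made up. A row lasts 1/12 s, in which the tool goes at most 41.7 mm and 7.16 degrees, less where a joint would pass 70% of its speed; a pose out of reach is approached as far as the arm can. A call with a gripper value outside its range is refused whole. The fingers move at their own pace and stop on an object; FORCE is the grip in N (left out, the last holds). Time passes only in rows, so rows that do not move let the fingers close, or fill a call up. It gives the time, the measured TCP pose, the force and the opening at its end, in the units of the state.
- r.sense(): the state, without advancing time (a new reading comes with each control period).
- cams.grab_frame(name): name is "scene" or "top"; returns the picture (480x640x3 uint8, blue, green, red); there is no depth.
- cams.camera_info(name): a dict with "intrinsics" (3x3 intrinsics, pixels), "view" (4x4, takes a point from world to camera coordinates). Camera axes: x right, y up, looking along -z (the intrinsics and any distortion apply to the point x, -y, -z); pixel columns grow to the right and rows downward; lengths in mm; the calibration is good to about 2 mm. A picture is of the moment at which its call begins. camera_info takes no time and is no camera call.
- order.sign_off(): hands the job in, once; it reports no verdict.
The state is a dict: "clock": time; "qpos": joint angles; "qvel": joint speeds; "joint_efforts": joint torques, N m; "eef_pos": TCP position; "tcp_rot": TCP orientation; "contact_force": force on the tool from outside, world axes, zero at the start; "wrist_torque": the same for the moment, N m; "opening": opening from 0.0 (shut) to 1.0 (fully open).
Only numpy, scipy, OpenCV 4.12 (cv2) and the standard library are available. Lean on these libraries where they do the work, as an engineer would, in place of code of your own. Each camera call takes 0.05 s, during which the arm holds its last target.

TASK

Pick up the wooden plaque block and tip the three loose tiles off it into the white tub, without the gripper touching the tiles, and leave the tub standing and the glue bottle, brush jar and pastel box where they are. Then lay the block flat on the plywood gluing jig and press it firmly into the corner, one end flush against the red stop and one long side flush against the blue stop. Finish while still holding it pressed against both stops, ready for gluing.

Things in the scene. Friction and masses are not known exactly. Their poses are not given: they have to be found in the camera images.
- block: the plaque blank: a solid wooden block 130 x 62 x 34 mm, about 160 g (up to a third more or less); origin at the centre of its underside, x along its 130 mm length, y across its 62 mm width, z up. It starts flat on the table with three tiles loose on top
- block_center (a point): centre of the same block, 17 mm above its underside, same axes
- tile1: blue glazed mosaic tile, 24 x 24 x 9 mm, 13 g, lying loose and flat on top of the block near its centre line; origin at the centre of its underside. It slides by itself once the block is tilted more than about 15 to 20 degrees
- tile2: yellow glazed mosaic tile, 24 x 24 x 9 mm, 13 g, lying loose and flat on top of the block near its centre line; origin at the centre of its underside. It slides by itself once the block is tilted more than about 15 to 20 degrees
- tile3: green glazed mosaic tile, 24 x 24 x 9 mm, 13 g, lying loose and flat on top of the block near its centre line; origin at the centre of its underside. It slides by itself once the block is tilted more than about 15 to 20 degrees
- tub: white open plastic tub for spare tiles, 170 x 170 mm outside, 60 mm high, walls and floor 4 mm, 0.5 kg, standing loose on the table; origin at the centre of its underside, x and y along its sides, z up
- jig: gluing jig fixed to the table: waxed, slippery plywood base plate 200 x 120 mm, 10 mm thick, with two low stops on it; origin at the centre of the underside of the base plate, x along its 200 mm length (pointing roughly away from the robot), y across it, z up. The seated block lies with its length along the jig's x: its centre is then at jig x = +20 mm, y = +14 mm, its underside on the plate at z = 10 mm
- stop_end: red stop bar of the jig, smooth nylon (friction about 0.15), 15 x 120 x 9 mm, on the plate at its +x end, along jig y; origin at the centre of its underside; its stopping face looks to jig -x and lies at jig x = +85 mm. It takes an end face of the block
- stop_side: blue stop bar of the jig, smooth nylon (friction about 0.15), 185 x 15 x 9 mm, on the plate along its +y edge, along jig x; origin at the centre of its underside; its stopping face looks to jig -y and lies at jig y = +45 mm. It takes a long side of the block. Both stops rise 9 mm above the plate, so fingers that hold the block with their tips 13 mm or more above its underside pass over the stops
- jig_corner (a point): inner corner where the faces of the two stops meet, on the top of the base plate; axes as the jig's: the block's space lies to -x and -y of it
- glue: bystander: white glue bottle, 52 mm across, 130 mm high; origin at the centre of its underside
- brush_jar: bystander: white jar with three brushes, 68 mm across, jar 85 mm high, brushes to 190 mm; origin at the centre of its underside
- pastel_box: bystander: shallow white box of pastels, 100 x 200 x 18 mm; origin at the centre of its underside
Things that resemble listed ones, but are neither listed nor needed, are in the scene too. Of the things shaped like the block, the wooden one is meant.

How it is judged (in metres and radians):
On the way:
1. all three tiles lie in the tub (x of tile1 in the frame of tub between -0.083 and 0.083 m and y of tile1 in the frame of tub between -0.083 and 0.083 m and z of each of tile1, tile2, tile3 in the frame of tub below 0.05 m and x of tile2 in the frame of tub between -0.083 and 0.083 m and y of tile2 in the frame of tub between -0.083 and 0.083 m and x of tile3 in the frame of tub between -0.083 and 0.083 m and y of tile3 in the frame of tub between -0.083 and 0.083 m), for 0.2 s.
At the end, for the whole second after the job is handed in: All three tiles lie inside the upright tub; the block lies flat on the jig's plate (within 3 mm and 0.05 rad), in line with it within 0.05 rad, at rest, held by the fingers, and pressed with more than 2 N against the red stop and more than 2 N against the blue stop at once (all of step 1 and contact force between block and stop_end above 2 N and contact force between block and stop_side above 2 N and contact force between the fingers and block above 1 N and z of block in the frame of jig between 0.007 and 0.013 m and angle between block's own z axis and vertical below 0.05 rad and angle between the x axis of block and the x axis of jig, either way round below 0.05 rad and horizontal distance between block_center and jig_corner below 0.077 m and linear speed of block below 0.02 m/s and angle between tub's own z axis and vertical below 0.1 rad); the arm keeps its last pose, push and grip.
It fails at once if the gripper touches a tile (contact force between the fingers and tile1 above 0.5 N or contact force between the fingers and tile2 above 0.5 N or contact force between the fingers and tile3 above 0.5 N).
It fails at once if a bystander is moved by more than 3 cm or knocked over (distance of any of glue, brush_jar, pastel_box from where it was at the start of the episode above 0.03 m or angle between any of glue, brush_jar, pastel_box's own z axis and vertical above 0.35 rad).
It also fails if it takes over 61 s, if anything falls off the work surface, if the arm or the gripper's body presses on something with over 40 N, if the wrist force passes 120 N, or if a joint passes its speed limit or range.

## Working session

There is one attempt and no reset: what is moved stays moved. The work goes in short steps, Python scripts to look and compute and a shell command to move; the robot and the scene stay as the last step left them, time stands still between calls to the robot, and variables do not carry over. Pictures are saved under pics/ and viewed, and the job is handed in when it is done.

```bash
mkdir -p pics; ls; python3 - <<'E'
from rig import r,cams,order
import cv2
print(r.sense(), r.nose_length)
for n in("scene","top"):
    i=cams.camera_info(n);print(n,i)
    cv2.imwrite(f"pics/{n}0.png",cams.grab_frame(n))
E
```

```text
pics
{'clock': 0.0, 'qpos': array([-1.33238772e+00,  3.53684612e-01,  1.63413476e+00, -1.28549020e-05,
        1.15522338e+00, -2.39748463e-03]), 'qvel': array([-6.22526334e-04, -4.04445839e-04, -3.22630792e-04,  9.88862258e-06,
       -2.45307094e-04, -7.70069471e-04]), 'joint_efforts': array([ 3.01699538e-04, -6.05252409e+01, -3.42061293e+01,  4.28100145e-05,
        9.45813255e-03,  3.13223453e-06]), 'eef_pos': array([ 148.93998353, -606.50920586,  241.53864102]), 'tcp_rot': array([-1.57080460e+00,  1.45012944e-03, -1.32998504e+00]), 'contact_force': array([-0.85788323,  0.62541811,  0.17282395]), 'wrist_torque': array([ 0.0142756 , -0.01682996,  0.01341449]), 'opening': 1.0016343887903558} 11.0
scene {'intrinsics': array([[483.34128348,   0.        , 318.22927943],
       [  0.        , 483.34128348, 229.47026693],
       [  0.        ,   0.        ,   1.        ]]), 'view': array([[ 8.97370123e-01,  4.41132340e-01,  1.13631307e-02,
        -4.60899784e+02],
       [-2.52635541e-01,  4.92468378e-01,  8.32856638e-01,
         1.26847318e+02],
       [ 3.61804015e-01, -7.50251395e-01,  5.53372117e-01,
        -1.18540549e+03],
       [ 0.00000000e+00,  0.00000000e+00,  0.00000000e+00,
         1.00000000e+00]])}
top {'intrinsics': array([[477.53984303,   0.        , 317.71887691],
       [  0.        , 477.53984303, 245.22292525],
       [  0.        ,   0.        ,   1.        ]]), 'view': array([[-2.48614640e-03, -9.99947241e-01,  9.96661255e-03,
        -6.38573886e+01],
       [ 9.86699545e-01, -8.33025696e-04,  1.62552499e-01,
        -5.42221947e+02],
       [-1.62535621e-01,  1.02381814e-02,  9.86649559e-01,
        -9.77616833e+02],
       [ 0.00000000e+00,  0.00000000e+00,  0.00000000e+00,
         1.00000000e+00]])}
```

View pics/scene0.png

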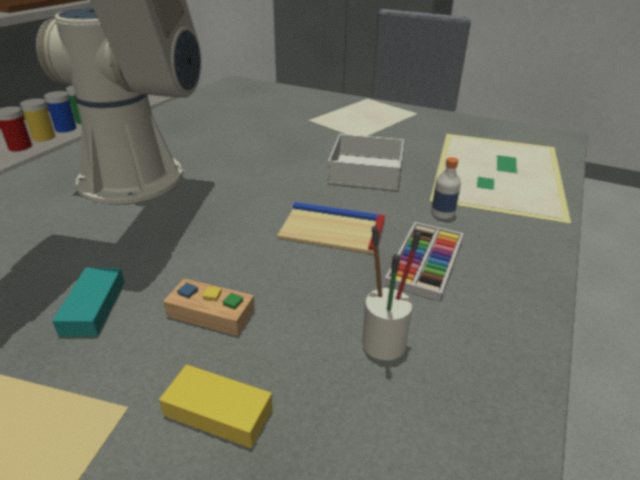

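View pics/top0.png

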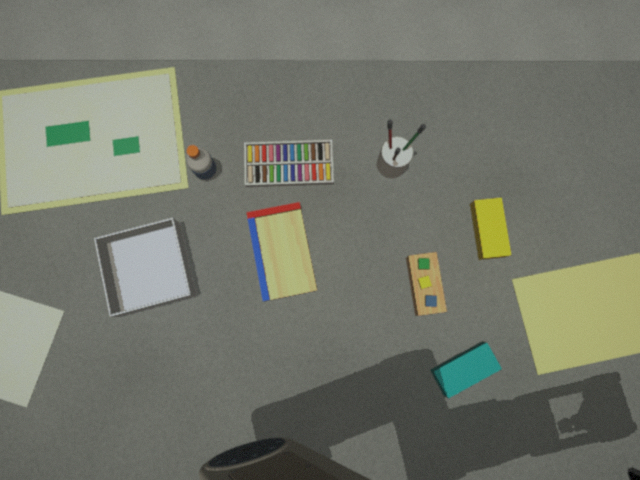

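Candidates for the block in the top view: the wooden block with tiles at (427,284), the yellow one at (491,228) and the teal one at (468,370). I choose the wooden one and check it close up.

```bash
python3 - <<'E'
import cv2,numpy as np
im=cv2.imread("pics/top0.png")
a=cv2.resize(im[240:330,390:465],None,fx=6,fy=6,interpolation=cv2.INTER_CUBIC)
cv2.imwrite("pics/c_block.png",a)
b=cv2.resize(im[195:325,85:325],None,fx=3.3,fy=3.3,interpolation=cv2.INTER_CUBIC)
cv2.imwrite("pics/c_jig.png",b)
E
```

```text
(no output)
```

View pics/c_block.png

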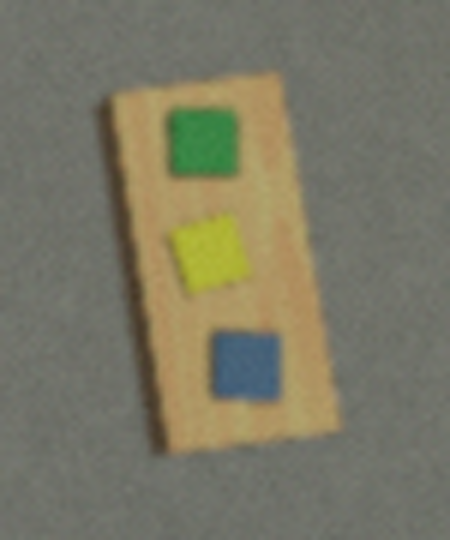

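View pics/c_jig.png

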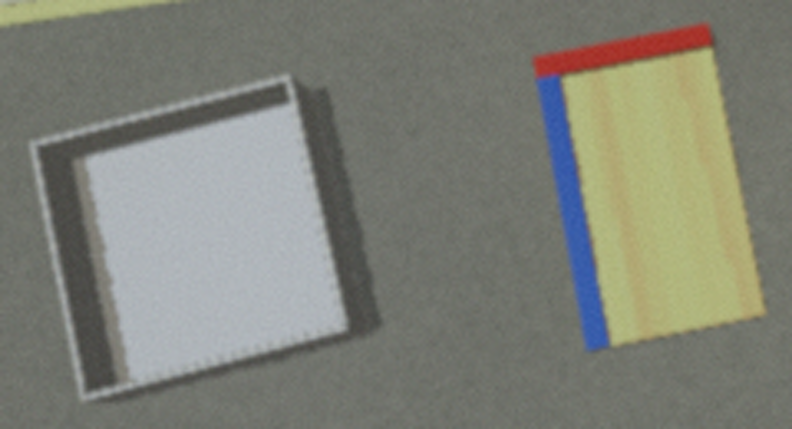

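The crop shows the wooden block with green, yellow and blue tiles, so the choice holds. Next I compute poses.

```bash
cat > h.py <<'E'
from rig import r,cams
import numpy as np
from scipy.spatial.transform import Rotation as R
def unproj(n,uv,z):
    i=cams.camera_info(n);K=i["intrinsics"];V=i["view"]
    d=np.linalg.inv(K)@np.array([uv[0],uv[1],1.]);d=np.array([d[0],-d[1],-d[2]])
    Rm=V[:3,:3];c=-Rm.T@V[:3,3];w=Rm.T@d
    return c+w*(z-c[2])/w[2]
def proj(n,p):
    i=cams.camera_info(n);K=i["intrinsics"];V=i["view"]
    q=V[:3,:3]@np.asarray(p,float)+V[:3,3];u=K@np.array([q[0],-q[1],-q[2]]);return u[:2]/u[2]
def pose():
    s=r.sense();return s,s["eef_pos"],R.from_euler('xyz',s["tcp_rot"]).as_matrix()
E
python3 - <<'E'
from h import *
np.set_printoptions(precision=1,suppress=True)
def P(l,s,o,z): return np.array([unproj("top",(u/s+o[0],v/s+o[1]),z)[:2] for u,v in l])
def rect(n,p):
    print(n,p.round(1).tolist(),"c",p.mean(0),"sides",np.linalg.norm(np.roll(p,-1,0)-p,axis=1),"dir",[np.degrees(np.arctan2(*d[::-1])).round(1) for d in np.roll(p,-1,0)-p])
rect("block",P([(112,93),(282,73),(341,430),(166,453)],6,(390,240),34))
print("tiles",P([(203,142),(210,253),(247,366)],6,(390,240),43))
o=(85,195)
rect("tub",P([(32,145),(291,76),(350,330),(83,400)],3.3,o,60))
rect("stops red top",P([(535,57),(708,24),(714,46),(537,77)],3.3,o,19))
rect("blue",P([(540,77),(562,75),(609,346),(588,349)],3.3,o,19))
print("plate br",P([(766,316)],3.3,o,10))
s,p,M=pose();print(p,M)
for n,u,z in(("glue",(194,153),130),("jar",(397,152),85)):print(n,unproj("top",u,z))
print("pastel",[unproj("top",u,18)[:2] for u in((244,142),(333,184))])
E
```

```text
block [[521.2, -261.3], [528.4, -322.9], [400.8, -338.3], [392.9, -276.1]] c [ 460.9 -299.7] sides [ 62.1 128.5  62.8 129.1] dir [np.float64(-83.3), np.float64(-173.1), np.float64(97.2), np.float64(6.6)]
tiles [[ 502.3 -291.3]
 [ 462.7 -292.3]
 [ 423.  -303.7]]
tub [[553.4, 404.4], [598.3, 241.9], [435.5, 197.5], [392.5, 361.1]] c [494.9 301.2] sides [168.6 168.8 169.2 166.6] dir [np.float64(-74.5), np.float64(-164.7), np.float64(104.7), np.float64(15.1)]
stops red top [[620.5, 91.3], [643.3, -24.8], [628.1, -28.9], [606.8, 89.7]] c [624.7  31.8] sides [118.3  15.8 120.5  13.8] dir [np.float64(-78.9), np.float64(-165.0), np.float64(100.2), np.float64(6.8)]
blue [[606.8, 87.7], [608.1, 73.0], [427.3, 39.0], [425.3, 52.6]] c [516.9  63.1] sides [ 14.8 184.   13.8 184.8] dir [np.float64(-84.7), np.float64(-169.4), np.float64(98.0), np.float64(10.9)]
plate br [[447.2 -63.6]]
[ 148.9 -606.6  241.7] [[ 0.2 -0.   1. ]
 [-1.   0.   0.2]
 [-0.  -1.  -0. ]]
glue [716.9 185.4 130. ]
jar [ 736.3 -233.5   85. ]
pastel [array([784.6, 102.1]), array([685.8, -99.7])]
```

```bash
python3 -m crank '[[0,0,0,-1,0,1.7,1],[0,0,0,-2,0,3.4,1],[0,0,0,-2,0,3.4,1],[0,0,0,-2,0,3.4,1],[0,0,0,-2,0,3.4,1],[0,0,0,-2,0,3.4,1],[0,0,0,-2,0.3,3.4,1],[0,0,0,-2,0.5,3.4,1],[0,0,0,-2,0.5,3.4,1],[0,0,0,-2,0.5,3.4,1]]' 50
```

```text
clock: 0.93
eef_pos: [421.9, -339.0, 220.6]
tcp_rot: [-1.573, 0.001, -1.341]
contact_force: [0.1, -0.3, -0.4]
opening: 0.997
```

```bash
cat >> h.py <<'E'
def delta(t,rv_target=None):
    s,p,M=pose(); d=M.T@(np.array(t)-p)/10
    print("tcp",p.round(1),"rot",s["tcp_rot"].round(3),"F",s["contact_force"].round(1),"op",round(float(s["opening"]),3),"clk",s["clock"])
    print("tool shift cm",d.round(2))
    if rv_target is not None:
        T=R.from_euler('xyz',rv_target).as_matrix()
        print("tool turn deg",np.degrees(R.from_matrix(M.T@T).as_rotvec()).round(2))
E
python3 -c "
from h import *
delta([460.9,-299.7,120],[-np.pi/2,0,np.radians(-83.1)])"
```

```text
tcp [ 421.9 -339.   220.6] rot [-1.573e+00  1.000e-03 -1.341e+00] F [ 0.1 -0.3 -0.4] op 0.997 clk 0.9333
tool shift cm [-2.93 10.05  4.71]
tool turn deg [ 0.12  6.24 -0.08]
```

```bash
python3 -m crank '[[0,3,0,-1,1,1.6,1],[0,3.2,0,-1,2,1.6,1],[0,0,0,-0.9,2,1.5,1],[0,0,0,0,2,0,1],[0,0,0,0,2,0,1],[0,0,0,0,1,0,1],[0,0,0,0,0,0,1],[0,0,0,0,0,0,1],[0,0,0,0,0,0,1],[0,0,0,0,0,0,1]]'
python3 - <<'E'
from h import *
import cv2
delta([460.9,-299.7,120],[-np.pi/2,0,np.radians(-83.1)])
for n in("scene","top"):
    im=cams.grab_frame(n);cv2.imwrite(f"pics/{n}1.png",im)
    c=proj(n,[461,-300,60]);x,y=int(c[0])-80,int(c[1])-60
    cv2.imwrite(f"pics/{n}1c.png",cv2.resize(im[max(y-20,0):y+130,max(x,0):x+160],None,fx=4,fy=4,interpolation=cv2.INTER_CUBIC));print(n,x,y-20)
E
```

```text
clock: 1.77
eef_pos: [470.4, -292.5, 116.5]
tcp_rot: [-1.572, 0.003, -1.446]
contact_force: [0.8, -0.5, 0.1]
opening: 1.001
tcp [ 470.4 -292.5  116.5] rot [-1.572  0.003 -1.446] F [ 0.8 -0.5  0.1] op 1.001 clk 1.7667
tool shift cm [ 0.59 -0.35 -1.03]
tool turn deg [ 0.07  0.24 -0.15]
scene 124 205
top 350 202
```

View pics/scene1c.png

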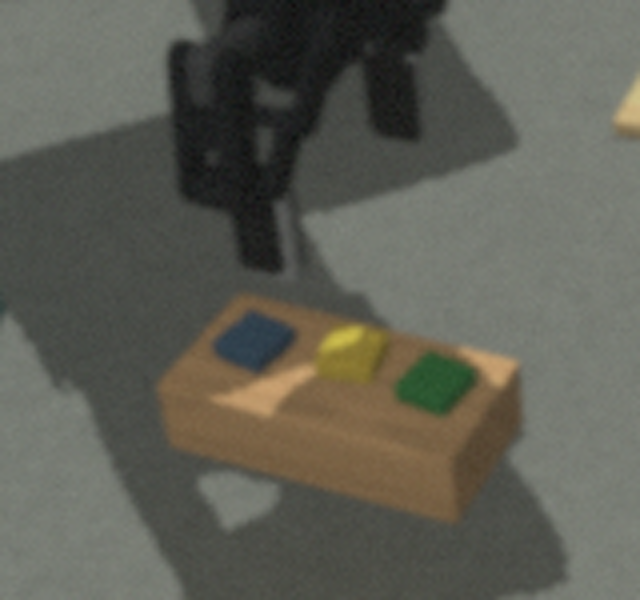

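View pics/top1c.png

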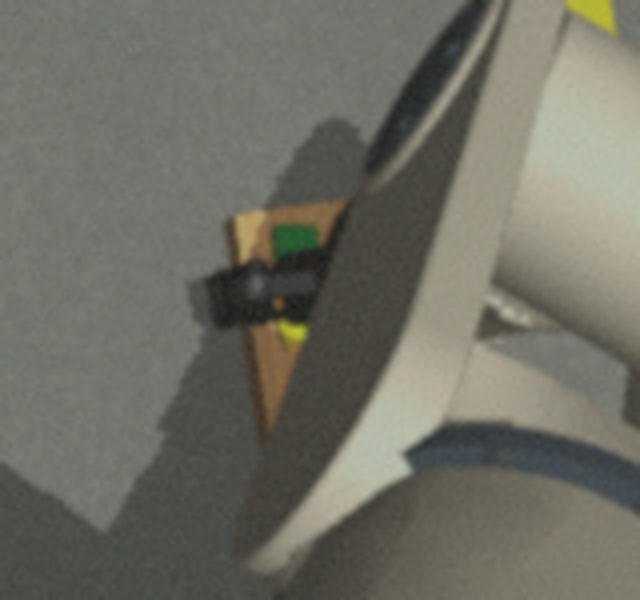

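The scene crop shows the near finger's tip at about pixel (187,271). I use it to find the actual tip height against TCP.

```bash
python3 - <<'E'
from h import *
s,p,M=pose()
for lx in (43,50,57):
  for lz in(-11,0,11):
    for off in (11,3,-2):
      print(lx,lz,off,(proj("scene",p+M@[lx,off,lz])-[124,205])*4)
# block scene check
for u,z in (((459,455),34),((518,363),34),((160,383),34),((240,295),34)):
    print(unproj("scene",(u[0]/4+124,u[1]/4+205),z).round(1))
E
```

```text
43 -11 11 [254.18360467 285.25543161]
43 -11 3 [251.12097674 268.11204091]
43 -11 -2 [249.18706498 257.28676094]
43 0 11 [280.597734   291.77892108]
43 0 3 [277.69022231 274.60535825]
43 0 -2 [275.85418074 263.76056083]
43 11 11 [307.23215219 298.35681521]
43 11 3 [304.4824649  281.15317433]
43 11 -2 [302.74601152 270.2889133 ]
50 -11 11 [243.76534357 296.81168642]
50 -11 3 [240.61196951 279.60617855]
50 -11 -2 [238.6205937  268.74079074]
50 0 11 [270.34473273 303.43512698]
50 0 3 [267.34838599 286.19958567]
50 0 -2 [265.45609149 275.31475729]
50 11 11 [297.14754913 310.1142444 ]
50 11 3 [294.31099589 292.84877383]
50 11 -2 [292.51953768 281.94456498]
57 -11 11 [233.18170614 308.55138173]
57 -11 3 [229.93507255 291.28394415]
57 -11 -2 [227.88463334 280.37854629]
57 0 11 [259.92829178 315.27714056]
57 0 3 [256.84062911 297.97982654]
57 0 -2 [254.89050301 287.05507631]
57 11 11 [286.90150972 322.05988887]
57 11 3 [283.97564377 304.73281328]
57 11 -2 [282.12762379 293.78877742]
[ 534.2 -316.9   34. ]
[ 525.8 -262.4   34. ]
[ 405.9 -336.6   34. ]
[ 398.7 -278.9   34. ]
```

```bash
python3 -c "
from h import *
delta([463,-299.3,60],[-np.pi/2,0,np.radians(-83.1)])"
python3 -m crank '[[0,0.2,0,0.3,1,-0.4,1],[0,0,0,0.2,1,-0.3,1],[0,0,0,0,1,0,1],[0,0,0,0,1,0,1],[0,0,0,0,0.8,0,1],[0,0,0,0,0.5,0,1],[0,0,0,0,0,0,1],[0,0,0,0,0,0,1],[0,0,0,0,0,0,1],[0,0,0,0,0,0,1]]'
python3 -c "
from h import *
delta([463,-299.3,19],[-np.pi/2,0,np.radians(-83.1)])"
```

```text
tcp [ 470.6 -292.6  116.7] rot [-1.571  0.002 -1.446] F [-0.2 -0.1  0.3] op 1.001 clk 1.8667
tool shift cm [ 0.58  5.67 -0.83]
tool turn deg [ 0.03  0.24 -0.13]
clock: 2.7
eef_pos: [463.3, -299.7, 58.4]
tcp_rot: [-1.571, 0.002, -1.451]
contact_force: [0.1, -0.9, 0.6]
opening: 1.004
tcp [ 463.3 -299.7   58.4] rot [-1.571  0.002 -1.451] F [ 0.1 -0.9  0.6] op 1.004 clk 2.7
tool shift cm [-0.04  3.94 -0.03]
tool turn deg [ 0.   -0.05 -0.1 ]
```

```bash
python3 -m crank '[[0,0,0,0,0.6,0,1],[0,0,0,0,0.8,0,1],[0,0,0,0,0.8,0,1],[0,0,0,0,0.8,0,1],[0,0,0,0,0.5,0,1],[0,0,0,0,0.2,0,1],[0,0,0,0,0,0,1],[0,0,0,0,0,0,1],[0,0,0,0,0,0,1],[0,0,0,0,0,0,1]]'
python3 - <<'E'
from h import *
import cv2
delta([463,-299.3,19])
n="scene"
im=cams.grab_frame(n)
cv2.imwrite(f"pics/{n}2c.png",cv2.resize(im[205:355,124:284],None,fx=4,fy=4,interpolation=cv2.INTER_CUBIC))
E
```

```text
clock: 3.53
eef_pos: [463.9, -299.8, 17.8]
tcp_rot: [-1.57, 0.001, -1.451]
contact_force: [-0.2, -0.2, -0.5]
opening: 1.0
tcp [ 463.9 -299.8   17.8] rot [-1.570e+00  1.000e-03 -1.451e+00] F [-0.2 -0.2 -0.5] op 1.0 clk 3.5333
tool shift cm [-0.06 -0.12 -0.09]
```

View pics/scene2c.png

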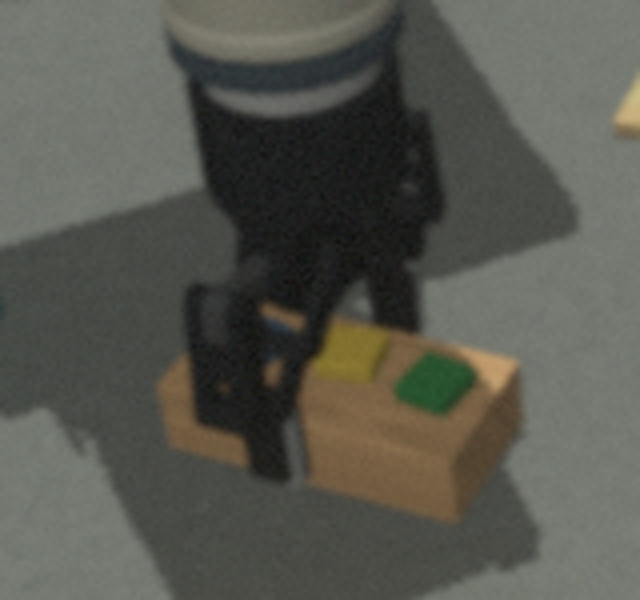

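The open fingers straddle the block near mid-length, and the tiles are clear. Closing.

```bash
python3 -m crank '[[0,0,0,0,0,0,0.7],[0,0,0,0,0,0,0.6],[0,0,0,0,0,0,0.4],[0,0,0,0,0,0,0.4],[0,0,0,0,0,0,0.4],[0,0,0,0,0,0,0.2],[0,0,0,0,0,0,0],[0,0,0,0,0,0,-0.5],[0,0,0,0,0,0,-1],[0,0,0,0,0,0,-1]]' 60
python3 - <<'E'
from h import *
import cv2
delta([463,-299.3,19])
n="scene"
im=cams.grab_frame(n)
cv2.imwrite(f"pics/{n}3c.png",cv2.resize(im[205:355,124:284],None,fx=4,fy=4,interpolation=cv2.INTER_CUBIC))
E
```

```text
clock: 4.42
eef_pos: [464.2, -299.9, 19.0]
tcp_rot: [-1.569, 0.0, -1.451]
contact_force: [-0.8, -0.3, -0.9]
opening: 0.713
tcp [ 464.2 -299.9   19. ] rot [-1.569  0.    -1.451] F [-0.8 -0.3 -0.9] op 0.713 clk 4.4167
tool shift cm [-0.07 -0.   -0.11]
```

View pics/scene3c.png

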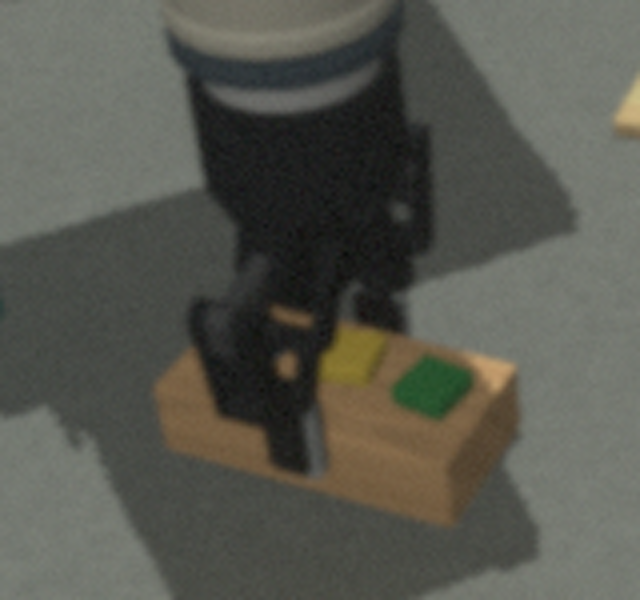

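```bash
python3 - <<'E'
from h import *
s,p,M=pose()
for lx in (31,):
  for lz in(-11,11):
    for z in (0,8,12,16,34):
      print(lx,lz,z,(proj("scene",p+M@[lx,p[2]-z,lz])-[124,205]).round(2)*4)
E
```

```text
31 -11 0 [282.24 479.4 ]
31 -11 8 [279.6 464.8]
31 -11 12 [278.24 457.44]
31 -11 16 [276.88 450.  ]
31 -11 34 [270.72 416.12]
31 11 0 [330.88 492.96]
31 11 8 [328.48 478.32]
31 11 12 [327.24 470.92]
31 11 16 [326.04 463.52]
31 11 34 [320.48 429.52]
```

The tips stand only about 11 mm up, and 13 mm or more is needed to clear the stops. I regrip about 5 mm higher.

```bash
python3 -m crank '[[0,0,0,0,0,0,0.7],[0,0,0,0,0,0,0.85],[0,0,0,0,0,0,0.9],[0,0,0,0,-0.2,0,0.9],[0,0,0,0,-0.2,0,0.9],[0,0,0,0,-0.1,0,0.9],[0,0,0,0,0,0,0.9],[0,0,0,0,0,0,0.4],[0,0,0,0,0,0,0.4],[0,0,0,0,0,0,0.2]]' 60
python3 -m crank '[[0,0,0,0,0,0,0],[0,0,0,0,0,0,-0.5],[0,0,0,0,0,0,-1],[0,0,0,0,0,0,-1],[0,0,0,0,0,0,-1],[0,0,0,0,0,0,-1],[0,0,0,0,0,0,-1],[0,0,0,0,0,0,-1],[0,0,0,0,0,0,-1],[0,0,0,0,0,0,-1]]' 60
python3 - <<'E'
from h import *
import cv2
delta([463,-299.3,19])
n="scene"
im=cams.grab_frame(n)
cv2.imwrite(f"pics/{n}4c.png",cv2.resize(im[205:355,124:284],None,fx=4,fy=4,interpolation=cv2.INTER_CUBIC))
E
```

```text
clock: 5.3
eef_pos: [464.8, -300.4, 25.6]
tcp_rot: [-1.568, -0.001, -1.451]
contact_force: [-0.4, 0.7, 0.1]
opening: 0.707
clock: 6.13
eef_pos: [464.8, -300.4, 25.5]
tcp_rot: [-1.568, -0.001, -1.451]
contact_force: [-0.2, 0.3, 0.9]
opening: 0.711
tcp [ 464.8 -300.4   25.5] rot [-1.568e+00 -1.000e-03 -1.451e+00] F [-0.2  0.3  0.9] op 0.711 clk 6.1333
tool shift cm [-0.13  0.65 -0.16]
```

View pics/scene4c.png

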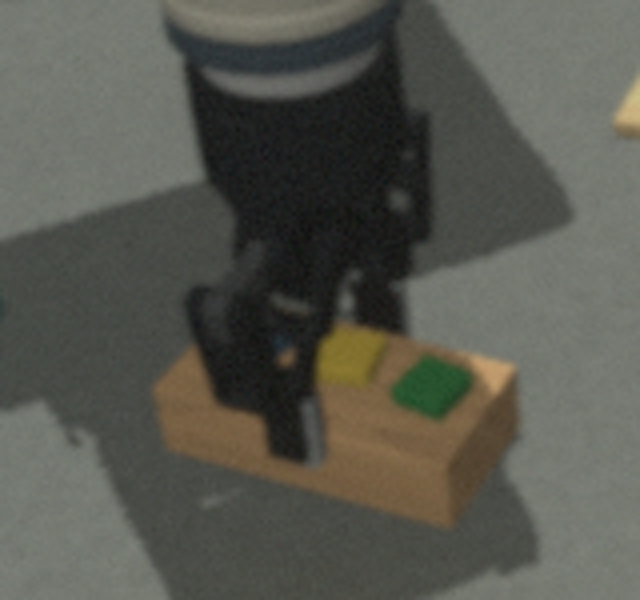

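Tips are now about 17 mm above the underside. Gentle lift.

```bash
python3 -m crank '[[0,0,0,0,-0.2,0,-1],[0,0,0,0,-0.5,0,-1],[0,0,0,0,-0.9,0,-1],[0,0,0,0,-1.3,0,-1],[0,0,0,0,-1.6,0,-1],[0,0,0,0,-1.6,0,-1],[0,0,0,0,-1.6,0,-1],[0,0,0,0,-1.2,0,-1],[0,0,0,0,-0.8,0,-1],[0,0,0,0,-0.4,0,-1]]' 60
python3 - <<'E'
from h import *
import cv2
n="scene"
im=cams.grab_frame(n)
cv2.imwrite(f"pics/{n}5.png",im)
delta([540,313,175],[-np.pi/2,0,np.radians(-75)])
E
```

```text
clock: 7.02
eef_pos: [462.5, -299.0, 133.3]
tcp_rot: [-1.571, 0.002, -1.451]
contact_force: [1.0, -0.3, -2.4]
opening: 0.709
tcp [ 462.8 -299.2  133.7] rot [-1.571  0.002 -1.451] F [ 0.5 -0.4 -1. ] op 0.708 clk 7.0667
tool shift cm [-59.87  -4.03  14.98]
tool turn deg [-0.01 -8.14 -0.09]
```

View pics/scene5.png

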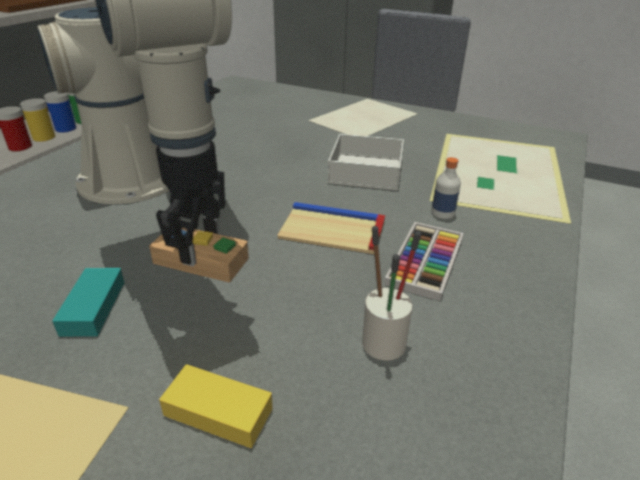

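The scene view shows the lifted block level at (200,255), tiles still on it. Carrying it toward the tub with gentle ramps.

```bash
python3 -m crank '[[0,0,0,-0.4,0,0.1,-1],[0,0,0,-0.9,-0.1,0.2,-1],[0,0,0,-1.4,-0.1,0.3,-1],[0,0,0,-1.9,-0.1,0.45,-1],[0,0,0,-2.3,-0.2,0.6,-1],[0,-0.5,0,-2.6,-0.2,0.65,-1],[0,-0.5,0,-2.8,-0.2,0.7,-1],[0,-0.5,0,-2.8,-0.2,0.7,-1],[0,-0.5,0,-2.8,-0.2,0.7,-1],[0,-0.5,0,-2.8,-0.2,0.7,-1]]'
python3 -c "
from h import *
delta([540,313,175],[-np.pi/2,0,np.radians(-75)])"
```

```text
clock: 7.9
eef_pos: [481.6, -73.3, 144.0]
tcp_rot: [-1.58, 0.007, -1.412]
contact_force: [0.3, 0.1, -1.6]
opening: 0.711
tcp [481.6 -73.3 144. ] rot [-1.58   0.007 -1.412] F [ 0.3  0.1 -1.6] op 0.711 clk 7.9
tool shift cm [-37.25  -2.94  11.84]
tool turn deg [ 0.51 -5.92 -0.44]
```

```bash
python3 -m crank '[[0,-0.5,0,-2.8,-0.2,0.9,-1],[0,-0.5,0,-2.8,-0.2,0.9,-1],[0,-0.5,0,-2.8,-0.2,0.9,-1],[0,-0.5,0,-2.8,-0.2,0.9,-1],[0,-0.5,0,-2.8,-0.2,0.9,-1],[0,-0.5,0,-2.8,-0.2,0.9,-1],[0,-0.5,0,-2.8,-0.3,0.9,-1],[0,-0.5,0,-2.5,-0.3,0.8,-1],[0,-0.4,0,-2.2,-0.3,0.7,-1],[0,0,0,-1.8,-0.3,0.6,-1]]'
python3 -c "
from h import *
delta([540,313,175],[-np.pi/2,0,np.radians(-75)])"
```

```text
clock: 8.73
eef_pos: [498.4, 224.9, 163.1]
tcp_rot: [-1.595, 0.011, -1.325]
contact_force: [0.5, 0.1, -1.6]
opening: 0.707
tcp [498.4 224.9 163.1] rot [-1.595  0.011 -1.325] F [ 0.5  0.1 -1.6] op 0.707 clk 8.7333
tool shift cm [-7.54 -1.25  6.15]
tool turn deg [ 1.41 -0.91 -0.65]
```

```bash
python3 -m crank '[[0.2,0,0,-1.4,-0.2,0.7,-1],[0.2,-0.1,0,-1.1,-0.1,0.8,-1],[0.2,0,-0.1,-0.8,-0.1,0.8,-1],[0.2,0,-0.1,-0.6,-0.1,0.8,-1],[0.1,0,0,-0.4,-0.1,0.7,-1],[0,0,0,-0.2,0,0.5,-1],[0,0,0,0,0,0.3,-1],[0,0,0,0,0,0.2,-1],[0,0,0,0,0,0,-1],[0,0,0,0,0,0,-1]]'
python3 - <<'E'
from h import *
import cv2
delta([540,313,175],[-np.pi/2,0,np.radians(-75)])
for n in("scene","top"):
    im=cams.grab_frame(n)
    cv2.imwrite(f"pics/{n}6.png",im)
E
```

```text
clock: 9.57
eef_pos: [531.6, 288.4, 165.2]
tcp_rot: [-1.586, 0.006, -1.319]
contact_force: [0.3, 0.3, -2.0]
opening: 0.708
tcp [531.6 288.4 165.2] rot [-1.586  0.006 -1.319] F [ 0.3  0.3 -2. ] op 0.708 clk 9.5667
tool shift cm [-2.18 -0.98  1.42]
tool turn deg [ 0.87 -0.56 -0.36]
```

View pics/scene6.png

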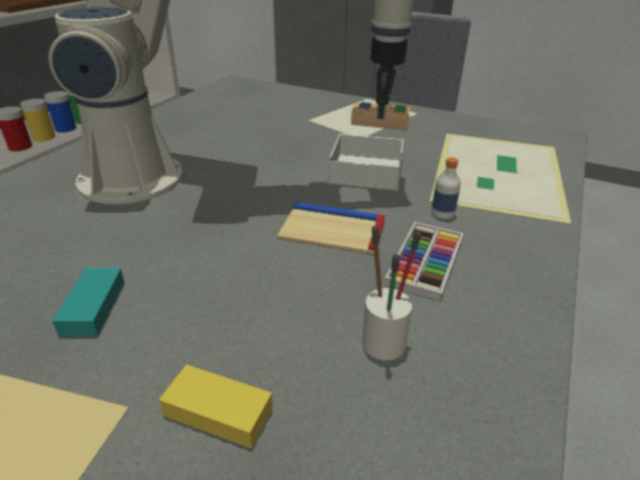

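View pics/top6.png

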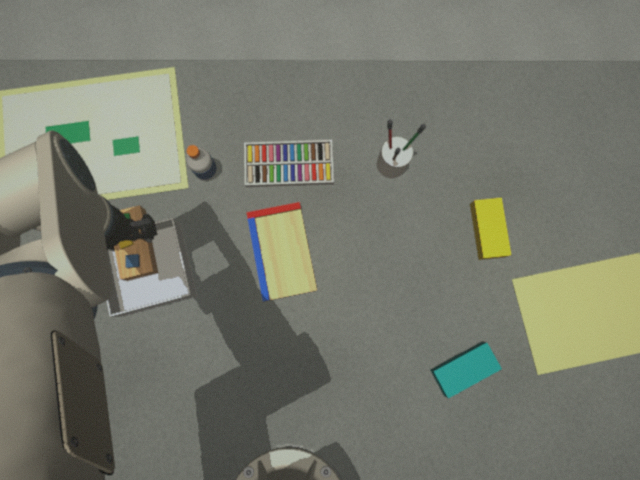

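The tiles are still on the block above the tub at (135,245) in the top view. I finish centring, then tilt the near end down (+turn about tool x).

```bash
python3 -m crank '[[0.2,-0.1,0,-0.4,0,0.2,-1],[0.2,-0.2,-0.1,-0.6,0.2,0.4,-1],[0.2,-0.2,-0.1,-0.5,0.4,0.4,-1],[0.2,0,-0.1,-0.3,0.5,0.2,-1],[0,0,0,-0.2,0.5,0.1,-1],[0,0,0,-0.1,0.3,0,-1],[0,0,0,0,0.1,0,-1],[0,0,0,0,0,0,-1],[0,0,0,0,0,0,-1],[0,0,0,0,0,0,-1]]'
python3 -c "
from h import *
delta([538.4,312.8,145],[-np.pi/2,0,np.radians(-75)])"
```

```text
clock: 10.5
eef_pos: [538.3, 314.3, 142.3]
tcp_rot: [-1.572, 0.0, -1.309]
contact_force: [-0.1, -0.4, -2.5]
opening: 0.712
tcp [538.3 314.3 142.3] rot [-1.572  0.    -1.309] F [-0.1 -0.4 -2.5] op 0.712 clk 10.5
tool shift cm [ 0.15 -0.27 -0.03]
tool turn deg [ 0.07  0.   -0.01]
```

```bash
python3 -m crank '[[3,0,0,0,0,0,-1],[4,0,0,0,0,0,-1],[4,0,0,0,0,0,-1],[4,0,0,0,0,0,-1],[4,0,0,0,0,0,-1],[4,0,0,0,0,0,-1],[4,0,0,0,0,0,-1],[4,0,0,0,0,0,-1],[4,0,0,0,0,0,-1],[4,0,0,0,0,0,-1]]'
python3 - <<'E'
from h import *
import cv2
delta([538.4,312.8,145],[-np.pi/2,0,np.radians(-75)])
for n in("scene","top"):
    im=cams.grab_frame(n)
    c=[(0,90,330,430),(170,320,70,230)][n=="top"]
    if n=="scene": c=(60,200,300,440)
    cv2.imwrite(f"pics/{n}7.png",cv2.resize(im[c[0]:c[1],c[2]:c[3]],None,fx=4,fy=4,interpolation=cv2.INTER_CUBIC))
E
```

```text
clock: 11.33
eef_pos: [544.9, 310.6, 150.0]
tcp_rot: [-0.961, -0.004, -1.318]
contact_force: [0.6, -0.4, -1.1]
opening: 0.706
tcp [544.9 310.6 150. ] rot [-0.961 -0.004 -1.318] F [ 0.6 -0.4 -1.1] op 0.706 clk 11.3333
tool shift cm [-0.38  0.08 -0.75]
tool turn deg [-34.96  -0.42   0.4 ]
```

View pics/scene7.png

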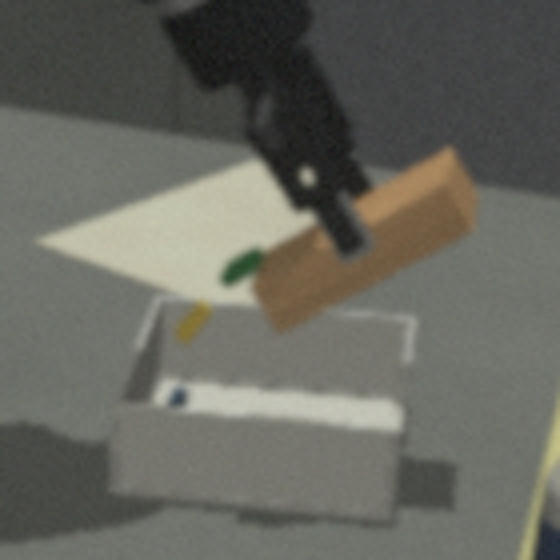

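View pics/top7.png

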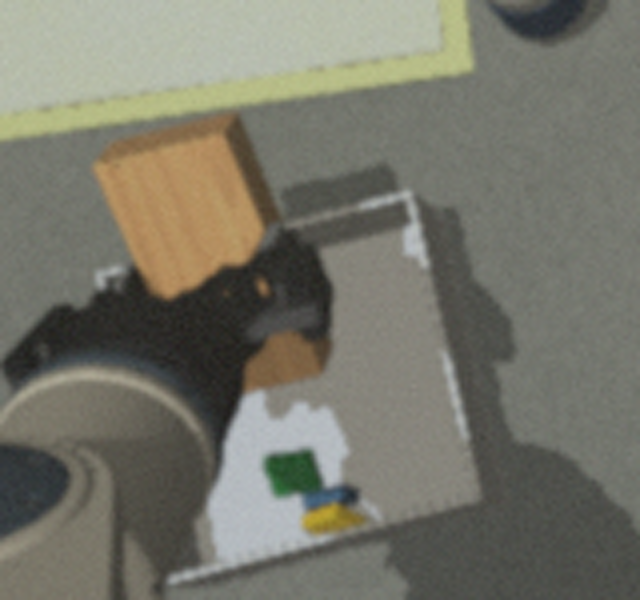

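All three tiles have left the block: blue is in the tub and yellow and green are in flight over it. I let them settle and look again.

```bash
python3 -m crank '[[0,0,0,0,0,0,-1],[0,0,0,0,0,0,-1],[0,0,0,0,0,0,-1],[0,0,0,0,-0.5,0,-1],[-3,0,0,0,-1,0,-1],[-5,0,0,0,-1,0,-1],[-5,0,0,0,-0.5,0,-1],[-5,0,0,0,0,0,-1],[-5,0,0,0,0,0,-1],[-5,0,0,0,0,0,-1]]'
python3 - <<'E'
from h import *
import cv2
delta([538.4,312.8,145],[-np.pi/2,0,np.radians(-79.2)])
for n in("scene","top"):
    im=cams.grab_frame(n)
    c=[(0,90,330,430),(170,320,70,230)][n=="top"]
    if n=="scene": c=(60,200,300,440)
    cv2.imwrite(f"pics/{n}8.png",cv2.resize(im[c[0]:c[1],c[2]:c[3]],None,fx=4,fy=4,interpolation=cv2.INTER_CUBIC))
E
```

```text
clock: 12.27
eef_pos: [533.2, 306.9, 168.9]
tcp_rot: [-1.382, -0.004, -1.32]
contact_force: [0.6, -0.9, -2.1]
opening: 0.711
tcp [533.2 306.9 168.9] rot [-1.382 -0.004 -1.32 ] F [ 0.6 -0.9 -2.1] op 0.711 clk 12.2667
tool shift cm [-0.45  2.47  0.19]
tool turn deg [-10.8    3.59  -0.09]
```

View pics/scene8.png

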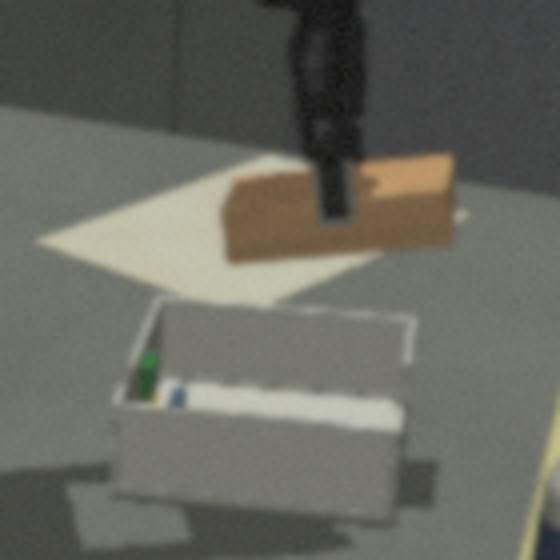

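View pics/top8.png

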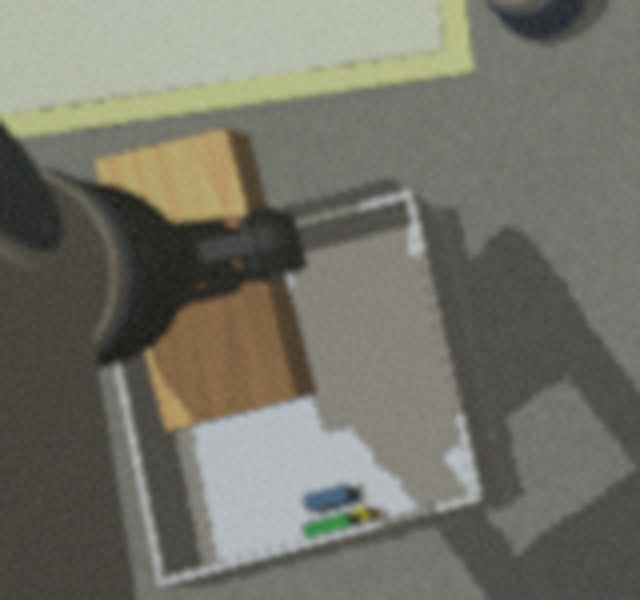

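```bash
python3 - <<'E'
from h import *
def tri(a,b):
    from scipy.optimize import least_squares
    f=lambda x:np.r_[proj("top",x)-a,proj("scene",x)-b]
    s=least_squares(f,[450,300,20.]);return s.x.round(1),s.fun.round(1)
print("green",tri((70+325/4,170+525/4),(300+148/4,60+372/4)))
print("blue",tri((70+330/4,170+498/4),(300+177/4,60+396/4)))
c=np.array([494.9,301.2]);a=np.radians(15)
for t in((70+325/4,170+525/4),(70+330/4,170+498/4),(70+365/4,170+513/4)):
  for z in(10,30):
    d=unproj("top",t,z)[:2]-c;print(z,(np.array([[np.cos(a),np.sin(a)],[-np.sin(a),np.cos(a)]])@d).round(1))
E
```

```text
green (array([424.4, 286. ,  39.7]), array([-0.2, -0.3, -0.4,  0.1]))
blue (array([440.9, 290. ,  24.5]), array([-0.5, -1. , -1.3,  0.2]))
10 [-68.8  12.6]
30 [-71.4   6.4]
10 [-55.2   7. ]
30 [-58.1   0.9]
10 [-68.1  -9.6]
30 [-70.7 -15.4]
```

The tiles lie in the tub by the near wall, and green leans upright. I'll re-check them with the arm away. Now I level the block and go to the jig.

```bash
python3 -m crank '[[-4,0,0,0,0,0,-1],[-3,0,0,1,0,0,-1],[-2,0.5,0,2,0,0,-1],[-1,0.5,0,3,0,0,-1],[0,0.5,0,3.5,0,0.5,-1],[0,0.5,0,4,0,0.5,-1],[0,0.5,0,4,0,0.5,-1],[0,0.5,0,4,0,0.5,-1],[0,0.5,0,3,0,0.5,-1],[0,0,0,2,0,0,-1]]'
python3 - <<'E'
from h import *
import cv2
delta([530.6,6.4,80],[-np.pi/2,0,np.radians(-79.3)])
for n in("scene","top"):
    im=cams.grab_frame(n)
    c=[(0,90,330,430),(170,320,70,230)][n=="top"]
    if n=="scene": c=(100,220,310,430)
    cv2.imwrite(f"pics/{n}9.png",cv2.resize(im[c[0]:c[1],c[2]:c[3]],None,fx=4,fy=4,interpolation=cv2.INTER_CUBIC))
E
```

```text
clock: 13.2
eef_pos: [619.3, 49.1, 164.7]
tcp_rot: [-1.534, -0.003, -1.379]
contact_force: [-0.5, 0.1, -1.3]
opening: 0.707
tcp [619.3  49.1 164.7] rot [-1.534 -0.003 -1.379] F [-0.5  0.1 -1.3] op 0.707 clk 13.2
tool shift cm [ 2.47  8.12 -9.82]
tool turn deg [-2.11  0.28  0.18]
```

View pics/scene9.png

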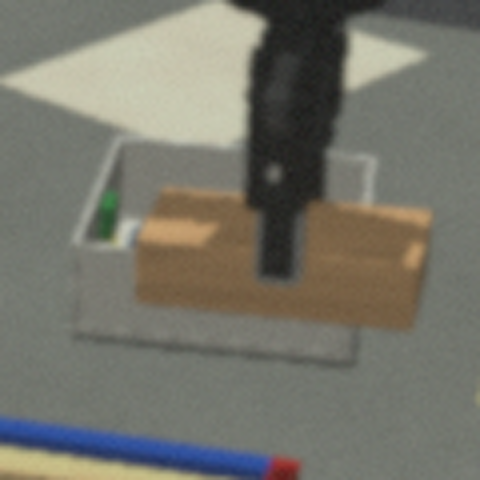

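View pics/top9.png

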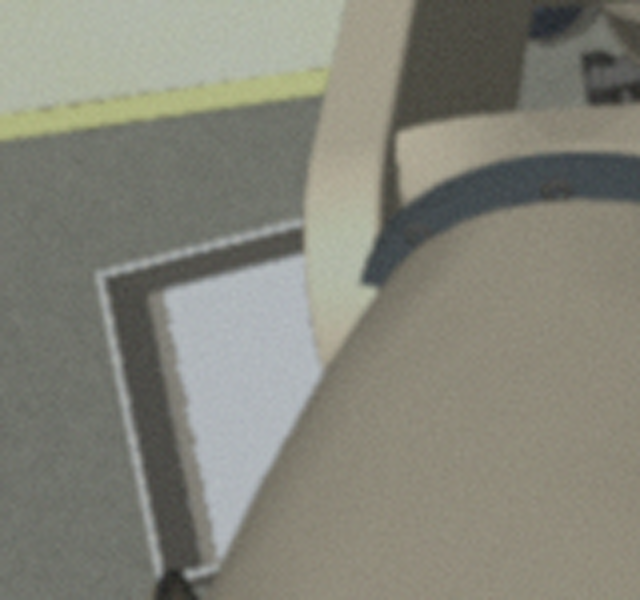

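```bash
python3 -m crank '[[-0.5,0,0,0.4,0,-1,-1],[-0.5,0,0,0.4,0.3,-1.5,-1],[-0.5,0,0,0.4,0.6,-1.8,-1],[-0.3,0,0,0.4,0.8,-1.8,-1],[-0.3,0.2,0,0.4,1,-1.5,-1],[0,0,0,0.3,1,-1,-1],[0,0,0,0.1,1,-0.6,-1],[0,0,0,0,1,-0.2,-1],[0,0,0,0,0.5,0,-1],[0,0,0,0,0,0,-1]]'
python3 -c "
from h import *
delta([530.6,6.4,80],[-np.pi/2,0,np.radians(-79.3)])"
```

```text
clock: 14.13
eef_pos: [516.9, 12.0, 95.9]
tcp_rot: [-1.568, -0.006, -1.377]
contact_force: [-0.9, 0.0, -1.8]
opening: 0.71
tcp [516.9  12.   95.9] rot [-1.568 -0.006 -1.377] F [-0.9  0.  -1.8] op 0.71 clk 14.1333
tool shift cm [0.8  1.6  1.23]
tool turn deg [-0.18  0.42  0.33]
```

```bash
python3 -m crank '[[0,0.2,0.1,0.4,0.4,0.5,-1],[0,0.2,0.1,0.3,0.6,0.5,-1],[0,0,0,0.1,0.5,0.2,-1],[0,0,0,0,0.2,0,-1],[0,0,0,0,0,0,-1],[0,0,0,0,0,0,-1],[0,0,0,0,0,0,-1],[0,0,0,0,0,0,-1],[0,0,0,0,0,0,-1],[0,0,0,0,0,0,-1]]'
python3 - <<'E'
from h import *
import cv2
delta([530.6,6.4,80],[-np.pi/2,0,np.radians(-79.3)])
for n,c in(("scene",(120,270,260,430)),("top",(170,320,180,340))):
    im=cams.grab_frame(n)
    cv2.imwrite(f"pics/{n}10.png",cv2.resize(im[c[0]:c[1],c[2]:c[3]],None,fx=4,fy=4,interpolation=cv2.INTER_CUBIC))
E
```

```text
clock: 14.97
eef_pos: [533.7, 7.2, 78.8]
tcp_rot: [-1.563, -0.003, -1.382]
contact_force: [-0.8, -0.2, -1.6]
opening: 0.709
tcp [533.7   7.2  78.8] rot [-1.563 -0.003 -1.382] F [-0.8 -0.2 -1.6] op 0.709 clk 14.9667
tool shift cm [ 0.02 -0.12 -0.32]
tool turn deg [-0.43  0.1   0.16]
```

View pics/scene10.png

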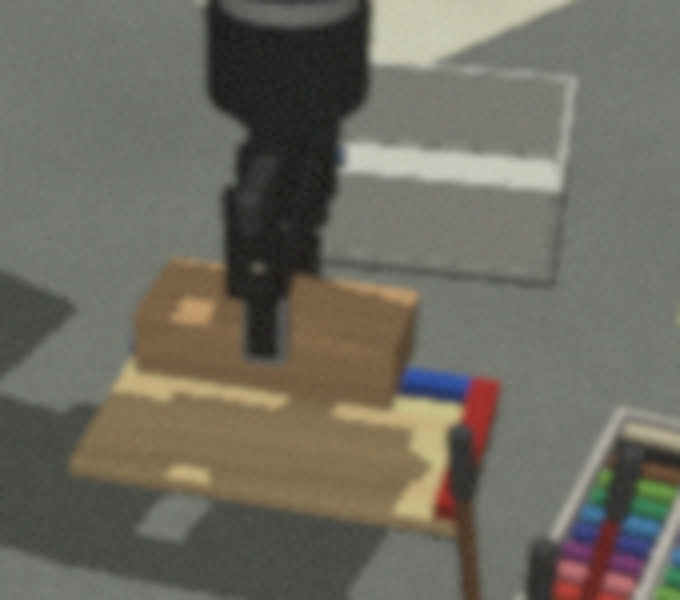

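View pics/top10.png

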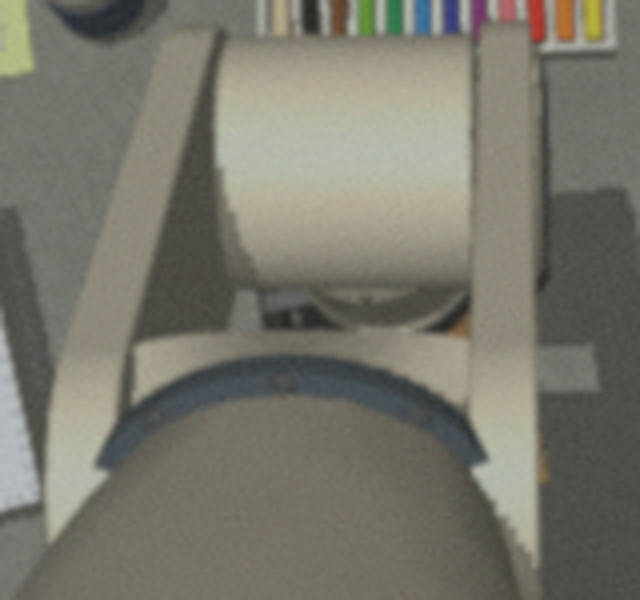

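```bash
python3 - <<'E'
from h import *
s,p,M=pose()
for c in (0,3):
 for lz in(-65,65):
  for y in(25.5,-8.5):
   print(c,lz,y,((proj("scene",p+M@[31,y,lz+c])-[260,120])*4).round(0))
C=np.array([609.6,73.3,10])
for q in((609.6,73.3,19),(628.1-0,-28.9,19),(427.3,39,19),(447.2,-63.6,10)): print(((proj("scene",q)-[260,120])*4).round(0))
E
```

```text
0 -65 25.5 [134. 371.]
0 -65 -8.5 [133. 311.]
0 65 25.5 [392. 409.]
0 65 -8.5 [396. 348.]
3 -65 25.5 [140. 372.]
3 -65 -8.5 [139. 312.]
3 65 25.5 [398. 410.]
3 65 -8.5 [402. 349.]
[460. 390.]
[421. 501.]
[122. 339.]
[ 59. 456.]
```

The scene view shows the block level and unslipped above the jig plate, with predicted corners within about 1 px. Lowering.

```bash
python3 -m crank '[[-0.2,0.1,0.1,0,0.4,0,-1],[-0.2,0,0.1,0,0.6,0,-1],[0,0,0,0,0.7,0,-1],[0,0,0,0,0.7,0,-1],[0,0,0,0,0.6,0,-1],[0,0,0,0,0.3,0,-1],[0,0,0,0,0.1,0,-1],[0,0,0,0,0,0,-1],[0,0,0,0,0,0,-1],[0,0,0,0,0,0,-1]]'
python3 -c "
from h import *
delta([534,7,35.5],[-np.pi/2,0,np.radians(-79.3)])"
```

```text
clock: 15.9
eef_pos: [533.1, 7.3, 40.0]
tcp_rot: [-1.573, 0.001, -1.384]
contact_force: [-0.6, -0.4, -1.4]
opening: 0.708
tcp [533.1   7.3  40. ] rot [-1.573e+00  1.000e-03 -1.384e+00] F [-0.6 -0.4 -1.4] op 0.708 clk 15.9
tool shift cm [0.04 0.45 0.09]
tool turn deg [ 0.12 -0.01 -0.08]
```

```bash
python3 -m crank '[[0,0,0,0,0.1,0,-1],[0,0,0,0,0.1,0,-1],[0,0,0,0,0.1,0,-1],[0,0,0,0,0.1,0,-1],[0,0,0,0,0.1,0,-1],[0,0,0,0,0.05,0,-1],[0,0,0,0,0,0,-1],[0,0,0,0,0,0,-1],[0,0,0,0,0,0,-1],[0,0,0,0,0,0,-1]]'
python3 -c "
from h import *
delta([534,7,35.5],[-np.pi/2,0,np.radians(-79.3)])"
```

```text
clock: 16.73
eef_pos: [534.3, 7.3, 35.7]
tcp_rot: [-1.57, 0.001, -1.384]
contact_force: [-0.0, 0.6, -1.7]
opening: 0.706
tcp [534.3   7.3  35.7] rot [-1.570e+00  1.000e-03 -1.384e+00] F [-0.   0.6 -1.7] op 0.706 clk 16.7333
tool shift cm [ 0.02  0.02 -0.03]
tool turn deg [-0.05 -0.01 -0.05]
```

```bash
python3 -m crank '[[0,0,0,0,0.05,0,-1],[0,0,0,0,0.05,0,-1],[0,0,0,0,0.05,0,-1],[0,0,0,0,0.05,0,-1],[0,0,0,0,0.05,0,-1],[0,0,0,0,0.05,0,-1],[0,0,0,0,0.05,0,-1],[0,0,0,0,0.05,0,-1],[0,0,0,0,0,0,-1],[0,0,0,0,0,0,-1]]'
python3 -c "
from h import *
delta([534,7,35.5],[-np.pi/2,0,np.radians(-79.3)])"
```

```text
clock: 17.57
eef_pos: [535.6, 7.3, 35.7]
tcp_rot: [-1.567, 0.0, -1.384]
contact_force: [-0.2, -0.3, -0.9]
opening: 0.711
tcp [535.6   7.3  35.7] rot [-1.567  0.    -1.384] F [-0.2 -0.3 -0.9] op 0.711 clk 17.5667
tool shift cm [-0.    0.02 -0.17]
tool turn deg [-0.21  0.01 -0.  ]
```

```bash
python3 -m crank '[[-0.1,0,0,0,0.1,0,-1],[-0.1,0,0,0,0.1,0,-1],[0,0,0,0,0.15,0,-1],[0,0,0,0,0.15,0,-1],[0,0,0,0,0.15,0,-1],[0,0,0,0,0.15,0,-1],[0,0,0,0,0.15,0,-1],[0,0,0,0,0.15,0,-1],[0,0,0,0,0.15,0,-1],[0,0,0,0,0.15,0,-1]]'
python3 -c "
from h import *
delta([534,7,35.5],[-np.pi/2,0,np.radians(-79.3)])"
```

```text
clock: 18.4
eef_pos: [539.2, 7.3, 35.5]
tcp_rot: [-1.565, -0.001, -1.384]
contact_force: [-5.6, -0.5, 21.9]
opening: 0.709
tcp [539.2   7.3  35.5] rot [-1.565e+00 -1.000e-03 -1.384e+00] F [-5.6 -0.5 21.9] op 0.709 clk 18.4
tool shift cm [-0.07 -0.   -0.52]
tool turn deg [-0.34 -0.02  0.05]
```

Contact with the plate is confirmed (22 N down at the expected height). I ease off and slide to the stops.

```bash
python3 -m crank '[[-0.1,0,0,-0.2,0.05,0.1,-1],[-0.1,0,0,-0.3,0.05,0.1,-1],[0,0,0,-0.3,0.05,0.1,-1],[0,0,0,-0.3,0.05,0.1,-1],[0,0,0,-0.3,0.05,0.1,-1],[0,0,0,-0.2,0.05,0.1,-1],[0,0,0,-0.2,0.05,0.1,-1],[0,0,0,-0.2,0.05,0.1,-1],[0,0,0,-0.2,0.05,0.1,-1],[0,0,0,-0.2,0.05,0.1,-1]]'
python3 -c "
from h import *
delta([556,32,35.5],[-np.pi/2,0,np.radians(-79.3)])"
```

```text
clock: 19.23
eef_pos: [550.2, 33.1, 35.6]
tcp_rot: [-1.56, -0.005, -1.383]
contact_force: [-2.7, -13.2, 11.6]
opening: 0.71
tcp [550.2  33.1  35.6] rot [-1.56  -0.005 -1.383] F [ -2.7 -13.2  11.6] op 0.71 clk 19.2333
tool shift cm [0.22 0.02 0.55]
tool turn deg [-0.6   0.06  0.28]
```

The blue stop is contacted (−13 N in y). Now toward the red stop, keeping light side pressure.

```bash
python3 -m crank '[[-0.2,0,0.1,-0.1,0.03,0.2,-1],[-0.2,0,0.1,-0.1,0.03,0.2,-1],[-0.2,0,0.1,-0.1,0.03,0.2,-1],[-0.1,0,0,-0.1,0.03,0.2,-1],[-0.1,0,0,-0.1,0.03,0.2,-1],[0,0,0,-0.1,0.03,0.2,-1],[0,0,0,-0.1,0.03,0.2,-1],[0,0,0,-0.1,0.03,0.2,-1],[0,0,0,-0.1,0.03,0.2,-1],[0,0,0,-0.1,0.03,0.2,-1]]'
python3 - <<'E'
from h import *
delta([556,32,35.5],[-np.pi/2,0,np.radians(-79.3)])
s,p,M=pose();print(M.T@s["contact_force"],s["wrist_torque"])
E
```

```text
clock: 20.07
eef_pos: [555.0, 34.6, 35.7]
tcp_rot: [-1.608, -0.015, -1.37]
contact_force: [-10.3, -10.1, 18.0]
opening: 0.71
tcp [555.   34.6  35.7] rot [-1.608 -0.015 -1.37 ] F [-10.3 -10.1  18. ] op 0.71 clk 20.0667
tool shift cm [0.27 0.02 0.05]
tool turn deg [2.13 0.77 0.87]
[  8.15614163 -17.45434836 -12.76844507] [-1.2301898   1.04067312 -0.16615142]
```

```bash
python3 -m crank '[[0.4,0.2,0.2,-0.06,0.03,0.1,-1],[0.4,0.2,0.2,-0.06,0.03,0.1,-1],[0.4,0.2,0.2,-0.06,0.03,0.1,-1],[0.4,0.2,0.2,-0.06,0.03,0.1,-1],[0.3,0.2,0.1,-0.06,0.03,0.1,-1],[0.2,0,0,-0.06,0.03,0.1,-1],[0.1,0,0,-0.06,0.03,0.1,-1],[0,0,0,-0.06,0.03,0.1,-1],[0,0,0,-0.06,0.03,0.1,-1],[0,0,0,-0.06,0.03,0.1,-1]]'
python3 - <<'E'
from h import *
import cv2
delta([556,32,35.5],[-np.pi/2,0,np.radians(-79.3)])
s,p,M=pose();print(M.T@s["contact_force"],s["wrist_torque"])
for n,c in(("scene",(120,270,260,430)),):
    im=cams.grab_frame(n)
    cv2.imwrite(f"pics/{n}11.png",cv2.resize(im[c[0]:c[1],c[2]:c[3]],None,fx=4,fy=4,interpolation=cv2.INTER_CUBIC))
E
```

```text
clock: 20.9
eef_pos: [555.0, 34.4, 35.6]
tcp_rot: [-1.59, -0.011, -1.373]
contact_force: [-5.7, -6.5, 12.6]
opening: 0.708
tcp [555.   34.4  35.6] rot [-1.59  -0.011 -1.373] F [-5.7 -6.5 12.6] op 0.708 clk 20.9
tool shift cm [0.25 0.01 0.05]
tool turn deg [1.11 0.64 0.64]
[  5.39245803 -12.4316774   -7.13280625] [-0.84959635  0.79295183 -0.03338146]
```

View pics/scene11.png

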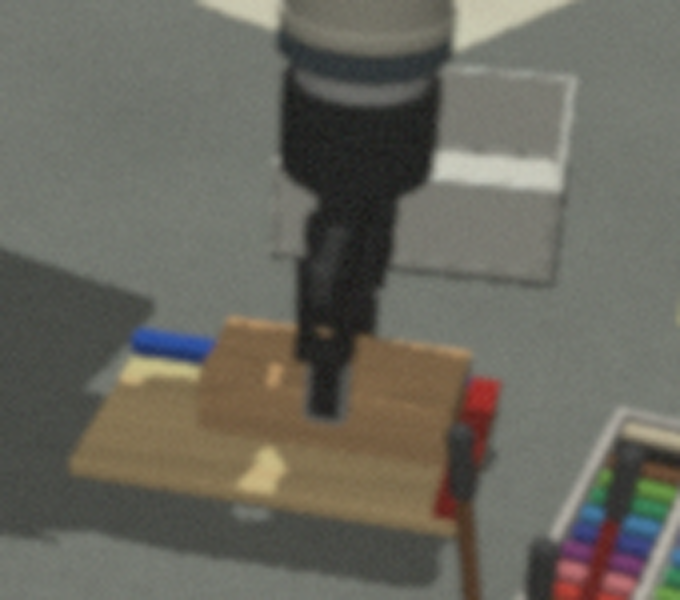

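The block end sits flush at the red stop at crop (460,410). I correct the tilt further and firm up both pushes with less downforce, then check the tub.

```bash
python3 -m crank '[[0.4,0.3,0.2,-0.1,0,0.12,-1],[0.4,0.3,0.2,-0.1,0,0.12,-1],[0.4,0.2,0.2,-0.1,0,0.12,-1],[0.4,0.2,0.2,-0.1,0,0.12,-1],[0.3,0.2,0.1,-0.1,0,0.12,-1],[0.3,0.1,0.1,-0.1,0,0.12,-1],[0.2,0,0.1,-0.1,0,0.12,-1],[0.2,0,0.1,-0.1,0,0.12,-1],[0.2,0,0.1,-0.12,0,0.15,-1],[0.2,0,0.1,-0.12,0,0.15,-1]]'
python3 - <<'E'
from h import *
import cv2
delta([556,32,35.5],[-np.pi/2,0,np.radians(-79.3)])
s,p,M=pose();print(M.T@s["contact_force"],s["wrist_torque"])
im=cams.grab_frame("top");cv2.imwrite("pics/top12.png",im)
c=(190,330,70,230);cv2.imwrite("pics/top12c.png",cv2.resize(im[c[0]:c[1],c[2]:c[3]],None,fx=4,fy=4,interpolation=cv2.INTER_CUBIC))
im=cams.grab_frame("scene");c=(120,200,320,420);cv2.imwrite("pics/scene12c.png",cv2.resize(im[c[0]:c[1],c[2]:c[3]],None,fx=6,fy=6,interpolation=cv2.INTER_CUBIC))
E
```

```text
clock: 21.78
eef_pos: [555.1, 34.5, 35.5]
tcp_rot: [-1.564, -0.005, -1.371]
contact_force: [-4.4, -13.3, 11.1]
opening: 0.708
tcp [555.1  34.5  35.5] rot [-1.564 -0.005 -1.371] F [ -4.4 -13.3  11.1] op 0.708 clk 21.7833
tool shift cm [ 0.26 -0.    0.04]
tool turn deg [-0.36  0.75  0.3 ]
[ 12.21621697 -11.07263671  -6.86548807] [-2.1917873   1.22274594 -0.08238795]
```

View pics/top12.png

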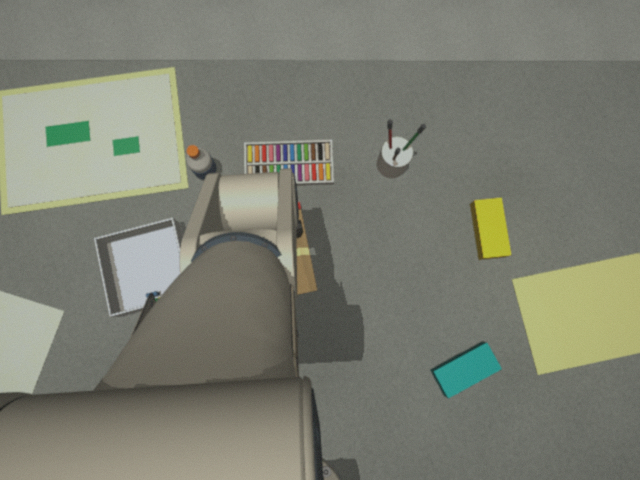

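View pics/scene12c.png

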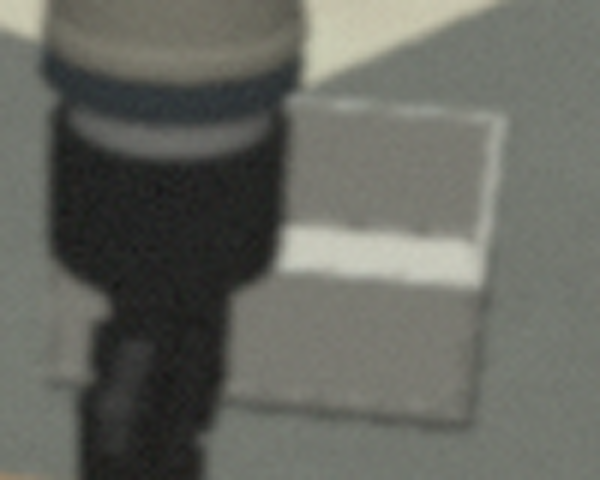

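View pics/top12c.png

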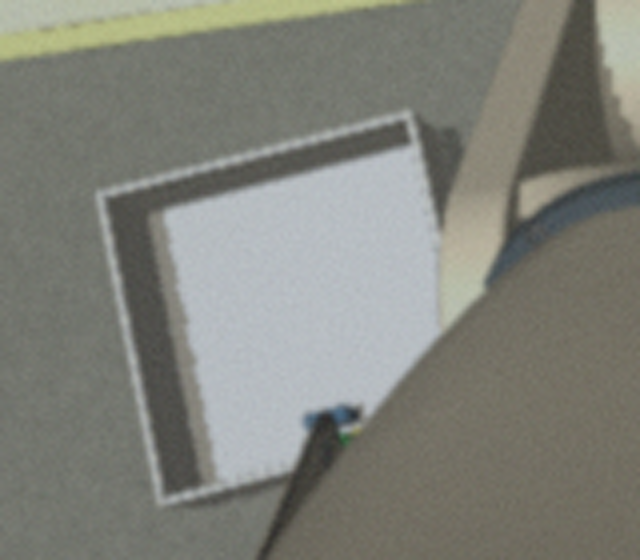

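```bash
python3 - <<'E'
import cv2
im=cv2.imread("pics/scene0.png");c=(120,200,310,430)
cv2.imwrite("pics/tub0.png",cv2.resize(im[c[0]:c[1],c[2]:c[3]],None,fx=6,fy=6,interpolation=cv2.INTER_CUBIC))
im=cv2.imread("pics/scene8.png");cv2.imwrite("pics/tub8.png",cv2.resize(im[280:520,80:280],None,fx=2.5,fy=2.5,interpolation=cv2.INTER_CUBIC))
E
```

```text
(no output)
```

View pics/tub0.png

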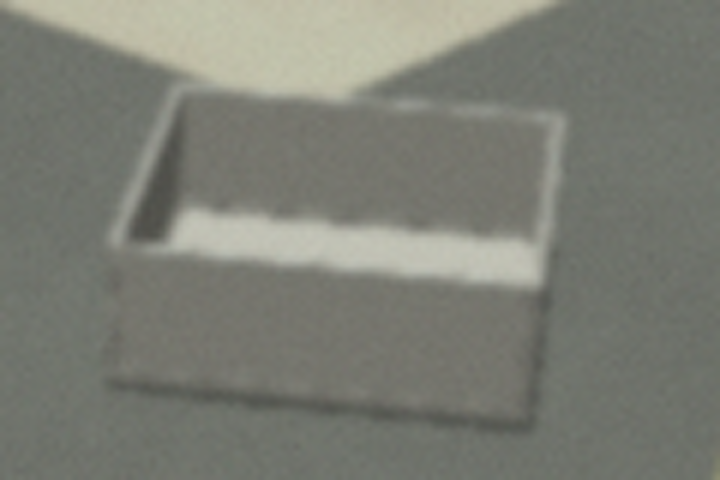

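View pics/tub8.png

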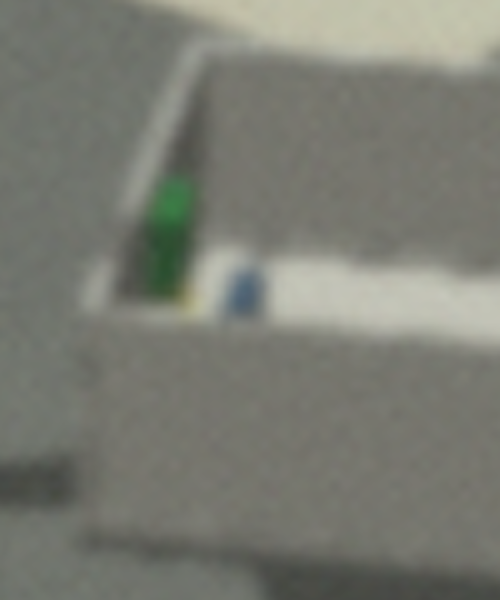

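```bash
python3 - <<'E'
from h import *
def px(u,v): return np.array([300+(80+u/2.5)/4,60+(280+v/2.5)/4])
# tub from scene0 rim corners
c=[np.array([310+u/6,120+v/6]) for u,v in((113,243),(178,88),(562,118),(543,287))]
P=np.array([unproj("scene",q,60)[:2] for q in c]);print(P.round(1),P.mean(0),np.linalg.norm(np.roll(P,-1,0)-P,axis=1).round(0))
b=unproj("scene",px(90,540),0)[:2];print("bottom near corner",b, "rim",P[0])
o=P.mean(0);a=np.radians(15.0);Rt=np.array([[np.cos(a),np.sin(a)],[-np.sin(a),np.cos(a)]])
for nm,q in(("top",px(175,180)),("ridge",px(172,220)),("bot",px(165,295)),("blue top",px(245,270)),("yellow",px(187,298))):
  for z in(5,15,25,35,45,55):
    print(nm,z,(Rt@(unproj("scene",q,z)[:2]-o)).round(0),end=" ")
  print()
E
```

```text
[[443.  198.9]
 [401.8 353.8]
 [562.  400.7]
 [606.  240. ]] [503.19846515 298.33935327] [160. 167. 167. 168.]
bottom near corner [446.74277048 195.13923268] rim [442.99684868 198.85384584]
top 5 [-94. 117.] top 15 [-90.  95.] top 25 [-87.  72.] top 35 [-84.  50.] top 45 [-80.  28.] top 55 [-77.   6.] 
ridge 5 [-90.  91.] ridge 15 [-87.  69.] ridge 25 [-84.  47.] ridge 35 [-80.  25.] ridge 45 [-77.   4.] ridge 55 [-74. -18.] 
bot 5 [-84.  44.] bot 15 [-81.  23.] bot 25 [-78.   2.] bot 35 [-75. -19.] bot 45 [-72. -40.] bot 55 [-69. -61.] 
blue top 5 [-66.  64.] blue top 15 [-63.  42.] blue top 25 [-60.  21.] blue top 35 [-58.  -0.] blue top 45 [-55. -21.] blue top 55 [-52. -43.] 
yellow 5 [-78.  43.] yellow 15 [-75.  22.] yellow 25 [-72.   1.] yellow 35 [-69. -19.] yellow 45 [-66. -40.] yellow 55 [-63. -61.]
```

Green stands on the yellow tile against the near wall, centre about 39 mm up. That is inside the limits (z < 50) and it hasn't moved since it landed. Final firm push on both stops:

```bash
python3 -m crank '[[0,0.1,0.1,-0.1,0.02,0.18,-1],[0,0.1,0.1,-0.1,0.02,0.18,-1],[0,0,0,-0.1,0.02,0.2,-1],[0,0,0,-0.1,0.02,0.2,-1],[0,0,0,-0.1,0.02,0.2,-1],[0,0,0,-0.1,0.02,0.2,-1],[0,0,0,-0.1,0.02,0.2,-1],[0,0,0,-0.1,0.02,0.2,-1],[0,0,0,-0.1,0.02,0.2,-1],[0,0,0,-0.1,0.02,0.2,-1]]'
python3 - <<'E'
from h import *
import cv2
for k in range(4):
    im=cams.grab_frame("scene")
    s,p,M=pose();print(s["clock"],p.round(1),(M.T@s["contact_force"]).round(1),s["tcp_rot"].round(3))
c=(160,270,270,420);cv2.imwrite("pics/scene13.png",cv2.resize(im[c[0]:c[1],c[2]:c[3]],None,fx=5,fy=5,interpolation=cv2.INTER_CUBIC))
for lz in(-65,65):
  for y in(25.5,-8.5): print(lz,y,((proj("scene",p+M@[31,y,lz+1.5])-[270,160])*5).round(0))
E
```

```text
clock: 22.72
eef_pos: [555.0, 34.6, 35.7]
tcp_rot: [-1.606, -0.014, -1.37]
contact_force: [-8.6, -11.7, 15.3]
opening: 0.709
22.7667 [555.   34.6  35.7] [ 10.3 -16.2 -12.4] [-1.607 -0.014 -1.37 ]
22.8167 [555.   34.6  35.7] [  9.8 -16.1 -12. ] [-1.606 -0.014 -1.37 ]
22.8667 [555.   34.6  35.7] [  9.3 -15.5 -11.5] [-1.606 -0.014 -1.37 ]
22.9167 [555.   34.6  35.7] [  8.7 -14.9 -12.2] [-1.606 -0.014 -1.37 ]
-65 25.5 [198. 330.]
-65 -8.5 [201. 259.]
65 25.5 [511. 387.]
65 -8.5 [520. 316.]
```

View pics/scene13.png

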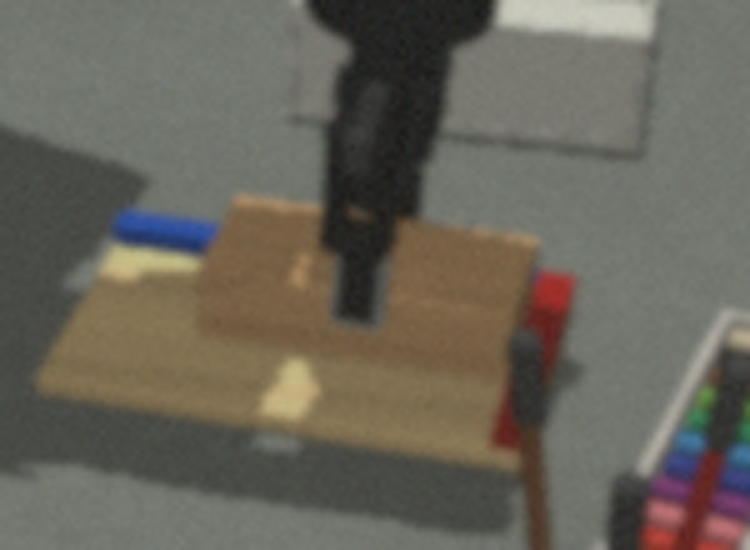

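The harder push tipped the tool by 2° (the block itself looks flat). I level the tool while keeping a moderate push.

```bash
python3 -m crank '[[0.4,0.3,0.2,-0.1,0.02,0.13,-1],[0.4,0.3,0.2,-0.1,0.02,0.13,-1],[0.4,0.2,0.2,-0.1,0.02,0.13,-1],[0.4,0.2,0.2,-0.1,0.02,0.13,-1],[0.4,0.2,0.1,-0.1,0.02,0.14,-1],[0.3,0.1,0.1,-0.1,0.02,0.15,-1],[0.3,0,0.1,-0.1,0.02,0.15,-1],[0.2,0,0.1,-0.1,0.02,0.16,-1],[0.2,0,0.1,-0.1,0.02,0.16,-1],[0.2,0,0.1,-0.1,0.02,0.17,-1]]'
python3 - <<'E'
from h import *
import cv2
for k in range(10):
    im=cams.grab_frame("scene")
    s,p,M=pose()
    if k%3==0: print(s["clock"],p.round(1),(M.T@s["contact_force"]).round(1),s["tcp_rot"].round(3))
c=(160,270,270,420);cv2.imwrite("pics/scene14.png",cv2.resize(im[c[0]:c[1],c[2]:c[3]],None,fx=5,fy=5,interpolation=cv2.INTER_CUBIC))
for lz in(-65,65):
  for y in(25.5,-8.5): print(lz,y,((proj("scene",p+M@[31,y,lz+1.5])-[270,160])*5).round(0))
E
```

```text
clock: 23.75
eef_pos: [555.0, 34.5, 35.5]
tcp_rot: [-1.579, -0.007, -1.371]
contact_force: [-6.7, -11.9, 15.2]
opening: 0.711
23.8 [555.   34.5  35.5] [  8.8 -13.9  -8.6] [-1.579 -0.007 -1.371]
23.95 [555.   34.5  35.5] [  9.6 -14.2  -9.5] [-1.579 -0.007 -1.371]
24.1 [555.   34.5  35.5] [ 10.2 -14.   -9.2] [-1.579 -0.007 -1.371]
24.25 [555.   34.5  35.5] [  9.9 -14.7  -9.3] [-1.579 -0.007 -1.371]
-65 25.5 [200. 334.]
-65 -8.5 [201. 263.]
65 25.5 [513. 385.]
65 -8.5 [520. 313.]
```

View pics/scene14.png

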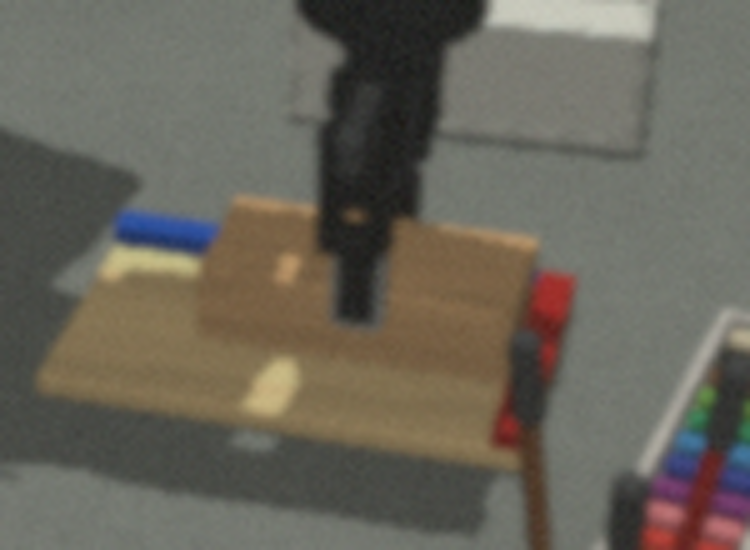

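Forces are steady, about 10 N toward blue and 9 N toward red, with the tool level and the block flush. Handing in.

```bash
python3 -c "
from rig import order
print(order.sign_off())"
```

```text
the job is handed in; nothing more can be done
None
```

I gripped the wooden block across its width, tipped the three tiles into the tub off the block's near end without the fingers touching them, and laid the block flat on the jig. I slid it into the corner and handed in at about 24 s, still holding it pressed against both stops.

**Press and fit:** at hand-in the wrist force was steady at about 10 N toward the blue stop, 9 N toward the red and 14 N down. The tool was level to about 0.5° and the grip opening was 0.71. The scene view shows the block flat, in line with the jig and flush at the red stop. The gripper hides the blue face, so contact there rests on the force reading.

**Tiles:** all three are in the upright tub by its near wall. Green stands on the yellow tile, with its centre about 39 mm up. That is under the 50 mm limit but only to a few millimetres. The last view of the tub was partly blocked by the arm, so I could not confirm the yellow tile again.

**Bystanders:** the glue bottle, brush jar and pastel box looked unmoved in the last top view.

**Disagreements and corrections:**
- The top camera read about 5 mm short in x compared with the scene camera and the robot. I relied on contact at the stops for the final fit.
- My first grip sat too low, with the tips about 11 mm above the underside, so I regripped at about 17 mm.
- A harder final push tipped the tool by 2°, so I eased it back before handing in.

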